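# Shut the control box and hold its recessed reset with the reset pin

### The job

First push the open front door of the blue welding control box fully shut, until it clicks in on its catch. Then take the yellow-handled reset pin out of the wooden tool block, reach its steel shaft down through the yellow-ringed hole in the box's top and press the red reset button fully down. Finish while still gripping the pin and holding the button down with the door shut, and leave everything else on the bench where it is.

Things in the scene. Friction and masses are not known exactly. Their poses are not given: they have to be found in the camera images.
- control_box: Blue steel box fixed to the bench, 160 mm deep (its x) x 200 mm wide (its y) x 170 mm high, top panel 4 mm thick. Origin at the centre of its underside; its -x side is the open front, facing roughly the robot; z up. Place and yaw vary. Two pilot lamps, 6 mm high, stand on the top panel, 60 to 85 mm to the -y side of the hole.
- aperture (a point): Centre of the round 20 mm hole in the top panel, at the panel's upper face, 170 mm above the bench; a yellow ring 3 mm high surrounds it. In the box frame it lies at x -25 mm, y +30 mm. The hole's axis is vertical; the bore below is clear, down to the red button.
- reset_cap: Red reset button, a 17 mm disc, straight below the hole; origin at the centre of its top face, which lies 35 mm below the panel's upper face when not pressed. Fingers do not fit through the hole.
- reset_press (a joint): How far the reset button is pressed, in m: 0 released, 0.008 fully down. Sprung: starts to move at about 2 N, fully down at about 5.2 N, and it springs back when let go.
- box_door (a joint): Angle of the grey front door, rad: 0 shut, growing as it swings out towards the robot; starts 0.4 to 0.7, hinged on the box's +y side (left as seen from the robot). Slight friction keeps it where it is left. A sprung catch resists over the last 0.11 rad (about 4 N at the free edge), then below about 0.04 rad snaps it in and keeps it shut; short of that it springs out.
- door_hinge (a point): Point on the door's vertical hinge axis, at mid height (84 mm above the bench) and mid thickness; axes turn with the door: x points into the box, -y runs along the panel to its free edge, z up. Panel 180 mm wide, 156 mm high, 12 mm thick; outer face at x -6 mm.
- door_edge (a point): Point on the flat outer face of the door, at its free edge, mid height (84 mm above the bench). A small black pull knob, 20 mm in diameter, stands 22 mm out from the face, 25 mm from this edge and 46 mm above the bench.
- reset_pin: Reset pin (stylus), loose, 145 mm long, about 60 g: yellow round handle 18 mm in diameter over its upper 70 mm, steel shaft 9 mm in diameter over its lower 75 mm. Stands upright in one of the three holes of the tool block, its foot 10 mm above the bench, about 40 mm deep in the hole. Origin at the centre of its foot (the tip), z along it up to the handle.
- pin_tip (a point): The foot (tip) of the reset pin's shaft, the end that presses the button.
- pin_handle (a point): Middle of the yellow handle, on the axis, 110 mm above the tip; grip about here.
- tool_block: Wooden block fixed to the bench, 60 mm (its x) x 165 mm (its y) x 50 mm high, with three 10.5 mm holes, 40 mm deep, in a row along its y at -50, 0 and +50 mm; the reset pin, the scriber and the reamer stand in them, in any order. Origin at the centre of its underside; place and yaw vary.
- spray_can: Green anti-spatter spray can with a red cap, 62 mm diameter, 190 mm tall, standing at the far side of the bench; origin at the centre of its base. To be left alone.
- bench_brush: Flat brush with a wooden handle lying on the bench to the right; origin under its middle. To be left alone.
- chipping_hammer: Hammer lying on the bench to the left; origin under its middle. To be left alone.
- magnet_square: Red triangular welding magnet lying flat, 90 x 90 x 18 mm; origin under its middle. To be left alone.
- tip_tray: Dark open steel tray of copper contact tips, 100 x 140 x 35 mm; origin at the centre of its underside. To be left alone.
- scriber: Scriber with a black handle, 125 mm tall, 16 mm diameter handle, standing in another hole of the tool block, same steel shaft as the reset pin; origin at its foot. To be left alone.
- nozzle_reamer: Nozzle reamer with a short blue handle, 110 mm tall, 22 mm diameter handle, brass shaft, standing in another hole of the tool block; origin at its foot. To be left alone.
Things that resemble listed ones, but are neither listed nor needed, are in the scene too. Of the things like the reset_pin, leave any that is white; of the rest the smaller one is meant.

How it is judged:
On the way, in this order (a step that is already met when the one before it is completed fails the run):
1. the door is shut on its catch (value of joint box_door below 0.02 rad), for 0.3 s.
2. the gripped reset pin is out of the tool block (height (world z) of pin_tip above 0.06 m and contact force between the fingers and reset_pin above 3 N and value of joint box_door below 0.02 rad), for 0.1 s.
3. the gripped pin holds the reset button down through the hole (value of joint reset_press above 0.006 m and contact force between reset_pin and reset_cap above 1.5 N and contact force between the fingers and reset_pin above 3 N and horizontal distance between pin_tip and aperture below 0.012 m and value of joint box_door below 0.02 rad), for 0.5 s.
At the end, for the whole second after the job is handed in: Still holding: door shut (under 0.02 rad), button at least 6 of its 8 mm down, pressed by the pin (over 1.5 N) with its tip within 12 mm of the hole's axis, fingers gripping the pin (over 3 N), every other loose thing within 30 mm of its start (all of step 3 and distance of each of spray_can, bench_brush, chipping_hammer, magnet_square, tip_tray, scriber, nozzle_reamer from where it was at the start of the episode below 0.03 m); the arm keeps its last pose, push and grip.
It fails at once if another thing on the bench or in the block is moved by more than 30 mm (distance of any of spray_can, bench_brush, chipping_hammer, magnet_square, tip_tray, scriber, nozzle_reamer from where it was at the start of the episode above 0.03 m).
It also fails if it takes over 51 s, if anything falls off the work surface, if the arm or the gripper's body presses on something with over 40 N, if the wrist force passes 120 N, or if a joint passes its speed limit or range.

### The arm

A 6-joint arm with a two-finger parallel gripper is mounted at the origin on the work surface. World frame = base frame: x ahead of the robot, y to its left, z up, the work surface at z = 0. Lengths are in m, angles in rad, forces in N, time in s.
With the tool pointing down it reaches from about 0.375 to 0.75 m from the base axis. Payload 9 kg.
Tool frame: the origin (TCP) lies at the very end of the fingers, on their centre line; the grasp point (between the pads) lies 19 mm behind it (grip_depth is the distance from the TCP to the grasp point, in m); z points along the fingers, y is the line along which they close (so a half turn about z gives the same grasp; the last joint's range is limited). The gripper opens to 85 mm and grips with 20 to 120 N. Pads are 22 mm wide; open, the fingers measure 114 mm over their backs; the gripper's body (76 mm by 85 mm) begins 54 mm behind the grasp point. The pads swing forward as they close: fully open they stand 13 mm farther back than shut.
Start: joints at [0.969, 0.104, 0.097, 1.564, 0, 1.353], TCP at [0.225, 0.556, 0.231] pointing down, gripper open.
Joint ranges: [-2.99, 2.99], [-0.84, 1.86], [-1.1, 1.16], [-1.84, 2.11], [-1.51, 1.56], [-3.14, 3.14]. Speed limits (rad/s): [2.22, 2.22, 2.57, 3.14, 3.14, 3.14].

### API

Orientations are given as a unit quaternion [x, y, z, w].
In Python, from plant import sense, snapshot, calibration, hand_in, search_frame, outline_of, pinpoint, grip_depth gives the robot as it stands.
- The arm moves only by the tool move_arm, never from a script. Its argument "targets" is one flat list of numbers, 7 for each row, row after row: the shift along the tool's x, y, z each as a share of 400 mm, from -1 to 1, then the turn, a rotation vector about the tool's x, y, z each as a share of 60 degrees, from -1 to 1, then the opening, from 0 (shut) to 1 (fully open). A call has 1 to 8 rows; each row is the pose to reach, as a shift and turn from the pose commanded when the call began, along the tool's axes at that moment; what a row does not reach only later rows make up. A row lasts 1/12 s, in which the tool goes at most 41.7 mm and 7.16 degrees, less where a joint would pass 70% of its speed; a pose out of reach is approached as far as the arm can. A call with a number of a shift or a turn outside -1 to 1 is refused whole. A call with a gripper value outside its range is refused whole. The fingers move at their own pace and stop on an object; "newtons" is the grip in N (left out, the last holds). Time passes only in rows, so rows that repeat a pose let the fingers close. It gives the time, the measured TCP pose, the force, the opening and the grip force at its end, in the units of the state.
- sense(): the state, without advancing time (a new reading comes with each control period).
- snapshot(name): name is "scene" or "side" or "wrist"; returns the picture (384x512x3 uint8, red, green, blue); there is no depth.
- calibration(name): a dict with "vfov" (degrees; the focal length in pixels is half the picture's height over the tangent of half this angle, whatever the lens; pixels are square), "cx", "cy" (the principal point, pixels), "xyz" and "orientation" of the camera in the world; the wrist camera has in their place "T_tool_cam" (4x4, takes a point from camera to tool coordinates, whose origin is the TCP and whose axes are the flange's). Camera axes: x right, y up, looking along -z (the intrinsics and any distortion apply to the point x, -y, -z); pixel columns grow to the right and rows downward; lengths in m; the calibration is good to about 2 mm. A picture is of the moment at which its call begins: read the wrist's pose just before it. calibration takes no time and is no camera call.
- hand_in(): hands the job in; it is judged then, once.
Trained networks look in the newest picture that a camera, given by its name, has taken for a name from the list of things; names that differ only in an ending like _2 or _b are one class to them, and where a whole thing is asked for, a point or a joint stands for the part that bears it (a point fixed in the world has none). Each returns a list of dicts, best first, with "conf" (0 to 1); they miss things now and then, are a little off and sometimes report something else, mostly with a low value. They report only what shows in the picture. A call takes as long as a camera call. They do not tell look-alikes from the thing itself.
- search_frame(name, camera): "at" ([x, y, z] in m, in world coordinates, good to about 4 mm: the middle of the surface that is visible of it).
- outline_of(name, camera): "mask" (384x512 bool, what is visible of it).
- pinpoint(name, camera): "at" ([x, y, z] in m, in world coordinates, good to about 4 mm: a listed point, or the origin of a listed thing).
The state is a dict: "time": time; "q": joint angles; "dq": joint speeds; "tau": joint torques, N m; "position": TCP position; "ee_rot": TCP orientation; "ft_force": force on the tool from outside, world axes, zero at the start; "moment": the same for the moment, N m; "width": finger opening in m; "finger_force": force on a finger pad.
Only numpy, scipy, OpenCV 4.12 (cv2) and the standard library are available. Lean on these libraries where they do the work, as an engineer would, in place of code of your own. Each camera call takes 0.05 s, during which the arm holds its last target. There are 200 camera calls.

## Working session

There is one attempt and no reset: what is moved stays moved. The work goes in short steps, Python scripts to look and compute and a tool call to move; the robot and the scene stay as the last step left them, time stands still between calls to the robot, and variables do not carry over. Pictures are saved under pics/ and viewed, at most 10 in all, crops included, and the job is handed in when it is done.

Besides the shell and the picture viewer there is one more tool, called after "Call:" as name(argument=value, ...) on one line, values as JSON. move_arm: Moves the arm, as the interface text tells. Its arguments: {"type":"object","properties":{"targets":{"type":"array"},"newtons":{"type":"number"}},"required":["targets"]}

```bash
mkdir -p pics; cat > h.py <<'E'
import numpy as np, cv2
from plant import *
from scipy.spatial.transform import Rotation as R
def snap(cam,fn=None):
    im=snapshot(cam)
    if fn: cv2.imwrite('pics/'+fn,im[:,:,::-1])
    return im
E
python3 - <<'E'
from h import *
a=snap('scene');b=snap('side')
cv2.imwrite('pics/a.png',a[:,:,::-1]);cv2.imwrite('pics/b.png',b[:,:,::-1])
s=sense();print(s['position'],s['ee_rot'],grip_depth)
for c in('scene','side'):
    k=calibration(c);print(c,k)
    for n in ['control_box','aperture','door_hinge','door_edge','reset_pin','pin_tip','pin_handle','tool_block','scriber','nozzle_reamer','spray_can','tip_tray','magnet_square','bench_brush','chipping_hammer']:
        print(n,[(np.round(d['at'],3).tolist(),round(d['conf'],2)) for d in pinpoint(n,c)])
E
```

```text
[0.22448866 0.55608833 0.23059535] [ 1.90734109e-01  9.81641545e-01 -5.64372910e-04 -2.42041546e-04] 0.0187
scene {'vfov': 50.401598434249586, 'cx': 253.7489951467393, 'cy': 196.4678882068149, 'xyz': array([1.22904186, 0.22278916, 1.1899619 ]), 'orientation': array([0.16018509, 0.23853871, 0.78456815, 0.54944775])}
control_box [([0.54, -0.213, 0.011], 0.52)]
aperture [([0.624, 0.156, 0.167], 0.59)]
door_hinge [([0.628, 0.15, 0.169], 0.26)]
door_edge []
reset_pin [([0.439, -0.265, 0.001], 0.6), ([0.536, -0.263, 0.008], 0.43), ([0.617, -0.195, -0.002], 0.42)]
pin_tip [([0.438, -0.259, -0.0], 0.66), ([0.612, -0.197, -0.001], 0.56)]
pin_handle [([0.444, -0.266, 0.15], 0.77), ([0.533, -0.262, 0.118], 0.46)]
tool_block [([0.534, -0.266, -0.001], 0.95)]
scriber [([0.536, -0.212, 0.009], 0.39)]
nozzle_reamer [([0.522, -0.313, 0.011], 0.54)]
spray_can [([0.756, -0.193, 0.002], 0.81)]
tip_tray [([0.7, -0.369, 0.004], 0.64)]
magnet_square [([0.681, 0.413, -0.001], 0.7), ([0.389, 0.42, -0.002], 0.24)]
bench_brush [([0.4, -0.504, 0.001], 0.88), ([0.492, 0.033, 0.082], 0.4), ([0.533, -0.264, 0.008
[... 472 characters left out ...]
eset_pin [([0.442, -0.263, 0.0], 0.72), ([0.529, -0.261, 0.011], 0.55), ([0.609, -0.195, 0.005], 0.52)]
pin_tip [([0.441, -0.261, 0.002], 0.65), ([0.607, -0.194, 0.001], 0.43)]
pin_handle [([0.449, -0.262, 0.149], 0.63), ([0.61, -0.197, 0.112], 0.59), ([0.531, -0.264, 0.118], 0.53), ([0.628, 0.15, 0.169], 0.39)]
tool_block [([0.534, -0.264, 0.003], 0.68), ([0.527, -0.264, 0.009], 0.65)]
scriber [([0.492, 0.033, 0.084], 0.3)]
nozzle_reamer [([0.527, -0.312, 0.009], 0.66)]
spray_can [([0.755, -0.196, 0.002], 0.68)]
tip_tray [([0.696, -0.366, -0.003], 0.92)]
magnet_square [([0.682, 0.412, -0.0], 0.84)]
bench_brush [([0.399, -0.508, 0.003], 0.63)]
chipping_hammer [([0.539, -0.215, 0.009], 0.45)]
```

View pics/a.png

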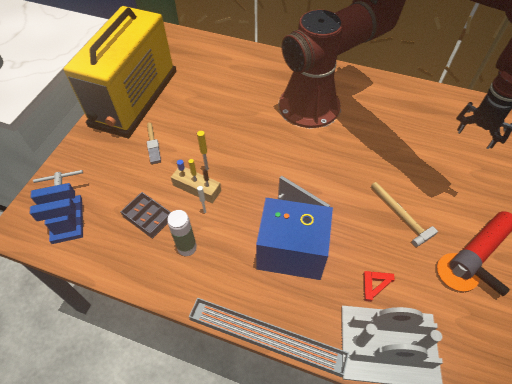

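View pics/b.png

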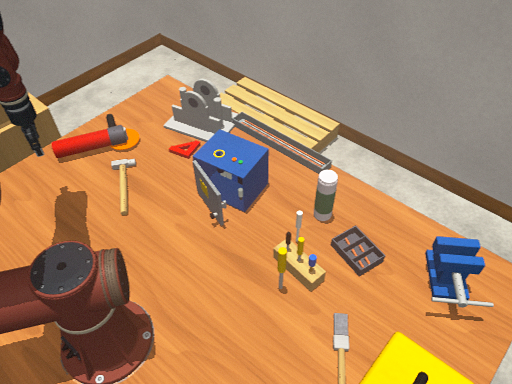

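```bash
python3 - <<'E'
import cv2
b=cv2.imread('pics/b.png');cv2.imwrite('pics/bc.png',cv2.resize(b[150:350,200:400],None,fx=3,fy=3,interpolation=cv2.INTER_CUBIC))
E
```

```text
(no output)
```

View pics/bc.png

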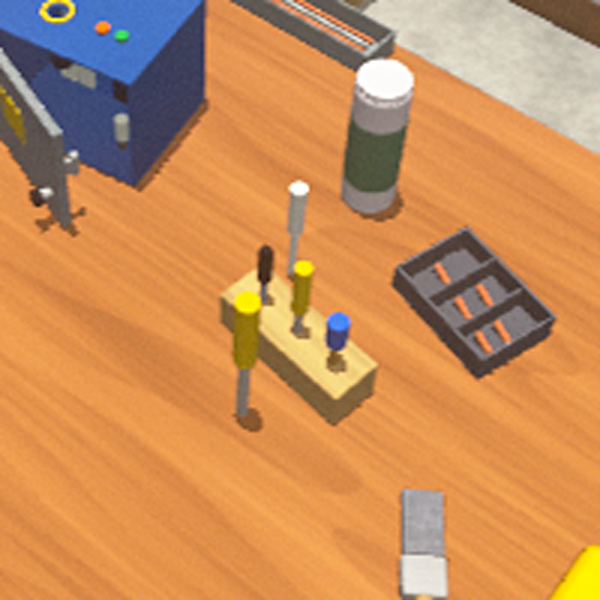

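```bash
cat >> h.py <<'E'
def ray(cam,u,v,z):
    k=calibration(cam); f=192/np.tan(np.radians(k['vfov']/2))
    d=R.from_quat(k['orientation']).apply([(u-k['cx'])/f,-(v-k['cy'])/f,-1]); o=np.array(k['xyz'])
    return o+d*(z-o[2])/d[2]
E
python3 - <<'E'
from h import *
a=cv2.imread('pics/a.png');h=cv2.cvtColor(a,cv2.COLOR_BGR2HSV)
m=((h[...,0]>105)&(h[...,0]<130)&(h[...,1]>130)).astype(np.uint8);m[:190]=0;m[:,:240]=0;m[:,345:]=0
V=h[...,2]
print(V[200:275:6,295]);
for u,v in[(265,200),(331,204),(330,252),(258,246)]: print(ray('scene',u,v,.17).round(3))
y=((h[...,0]>22)&(h[...,0]<35)&(h[...,1]>150));y[:205]=0;y[230:]=0;y[:,:298]=0;y[:,318:]=0
v,u=np.nonzero(y);print('ring',len(u),ray('scene',(u.min()+u.max())/2,(v.min()+v.max())/2,.173))
cv2.imwrite('pics/ac.png',cv2.resize(a[170:285,240:350],None,fx=5,fy=5,interpolation=cv2.INTER_CUBIC))
E
```

```text
[ 86 179 185 180 181 176 179 174 176  83  80  82  82]
[0.602 0.016 0.17 ]
[0.55  0.204 0.17 ]
[0.702 0.24  0.17 ]
[0.752 0.048 0.17 ]
ring 45 [0.62510561 0.1508255  0.173     ]
```

Crop: the candidates are a large yellow pin free-standing at (245,345), a white one at (297,210), and a smaller yellow one in the block's middle hole at (302,290). The last is meant: it isn't white, it's the smaller of the yellow two, and it stands in the block at about (0.531, -0.263). The box top gives yaw ≈ 0.24, so the door angle is about 0.58. Next I go in front of the door with the fingers shut.

Call:
move_arm(targets=[-0.99,-0.9,0,0,0,-0.6,0,-0.99,-0.9,0,0,0,-0.6,0,-0.99,-0.9,0,0,0,-0.6,0,-0.99,-0.9,0,0,0,-0.6,0,-0.99,-0.9,0,0,0,-0.6,0,-0.99,-0.9,0,0,0,-0.6,0,-0.99,-0.9,0,0,0,-0.6,0,-0.99,-0.9,0,0,0,-0.6,0], newtons=40)

```text
time: 2.27
position: [0.3629, 0.2695, 0.2317]
ee_rot: [-0.122, 0.992, 0.0, 0.0]
ft_force: [0.9, 0.1, -0.3]
width: 0.0002
finger_force: 0.0
```

```bash
cat >> h.py <<'E'
def goto(p,s=None):
    "shares of 400 mm along present tool axes to world point p"
    s=s or sense(); r=R.from_quat(s['ee_rot']); m=r.as_matrix()
    print('pos',s['position'].round(4),'yaw_y deg',np.degrees(np.arctan2(m[1,1],m[0,1])).round(2),'shares',(m.T@(np.array(p)-s['position'])/.4).round(4),'F',np.round(s['ft_force'],1),'t',round(s['time'],2))
E
python3 -c "
from h import *
goto([.459,.075,.231]);goto([.459,.075,.12])"
```

```text
pos [0.3629 0.2695 0.2317] yaw_y deg 104.07 shares [-0.1148 -0.5301  0.0017] F [ 0.9  0.1 -0.3] t 2.27
pos [0.3629 0.2695 0.2317] yaw_y deg 104.07 shares [-0.1145 -0.5301  0.2792] F [ 0.9  0.1 -0.3] t 2.27
```

Call:
move_arm(targets=[-0.115,-0.53,0,0,0,0,0,-0.115,-0.53,0,0,0,0,0,-0.115,-0.53,0,0,0,0,0,-0.115,-0.53,0,0,0,0,0,-0.115,-0.53,0,0,0,0,0,-0.115,-0.53,0.28,0,0,0,0,-0.115,-0.53,0.28,0,0,0,0,-0.115,-0.53,0.28,0,0,0,0])

```text
time: 2.93
position: [0.458, 0.0755, 0.1165]
ee_rot: [-0.121, 0.993, 0.0, -0.001]
ft_force: [-0.6, -0.0, -1.2]
width: -0.0003
finger_force: 0.0
```

```bash
python3 -c "
from h import *
snap('side','c.png')
c=cv2.imread('pics/c.png');cv2.imwrite('pics/cc.png',cv2.resize(c[110:260,130:330],None,fx=4,fy=4))
goto([.459,.075,.12]);goto([.570,.052,.12])
for n in('door_edge','door_hinge'):print(n,pinpoint(n,'side'))"
```

```text
pos [0.4552 0.076  0.1113] yaw_y deg 103.92 shares [-0.0085 -0.0047 -0.0218] F [-2.4  0.6 -7.1] t 2.98
pos [0.4552 0.076  0.1113] yaw_y deg 103.92 shares [-0.264  -0.1273 -0.0242] F [-2.4  0.6 -7.1] t 2.98
door_edge [{'at': [0.4902, 0.037, 0.0849], 'conf': 0.72}]
door_hinge [{'at': [0.5363, -0.2131, 0.0112], 'conf': 0.26}]
```

View pics/cc.png

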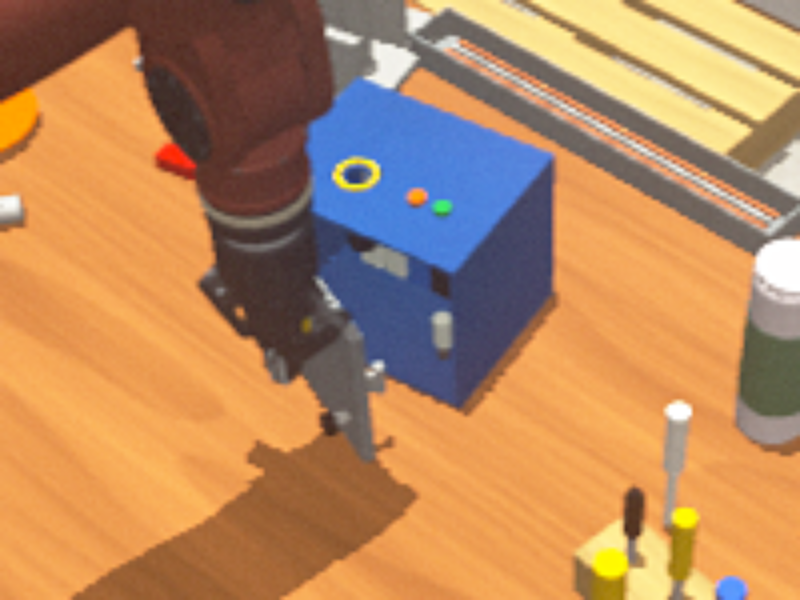

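The gripper stands in front of the door (edge at crop (365,440)), and the fingers lie above the knob. Now I push along the closing direction.

Call:
move_arm(targets=[-0.04,-0.02,-0.02,0,0,0,0,-0.08,-0.04,-0.02,0,0,0,0,-0.12,-0.06,-0.02,0,0,0,0,-0.15,-0.075,-0.02,0,0,0,0,-0.18,-0.09,-0.02,0,0,0,0,-0.21,-0.105,-0.02,0,0,0,0,-0.225,-0.115,-0.02,0,0,0,0,-0.235,-0.12,-0.02,0,0,0,0])

```text
time: 3.75
position: [0.561, 0.0529, 0.1297]
ee_rot: [-0.122, 0.993, -0.0, -0.001]
ft_force: [-25.5, -0.8, 15.0]
width: 0.0001
finger_force: 12.2
```

```bash
python3 -c "
from h import *
goto([.570,.052,.12])"
```

```text
pos [0.561  0.0529 0.1297] yaw_y deg 104.04 shares [-0.0214 -0.0077  0.0242] F [-25.5  -0.8  15. ] t 3.75
```

Call:
move_arm(targets=[0,0,0,0,0,0,0,0,0,0,0,0,0,0,0,0,0,0,0,0,0])

```text
time: 4.0
position: [0.5607, 0.0527, 0.1293]
ee_rot: [-0.122, 0.993, -0.0, -0.0]
ft_force: [-8.2, -1.6, 3.6]
width: 0.0001
finger_force: 4.0
```

```bash
python3 -c "
from h import *
goto([.570,.052,.12])
c=snap('side')[:,:,::-1];d=snap('scene')[:,:,::-1]
cv2.imwrite('pics/d.png',np.vstack([cv2.resize(c[120:220,150:350],None,fx=3,fy=3),cv2.resize(d[160:260,210:410],None,fx=3,fy=3)]))"
```

```text
pos [0.5607 0.0527 0.1293] yaw_y deg 104.02 shares [-0.0222 -0.0073  0.0233] F [-8.2 -1.6  3.6] t 4.0
```

View pics/d.png

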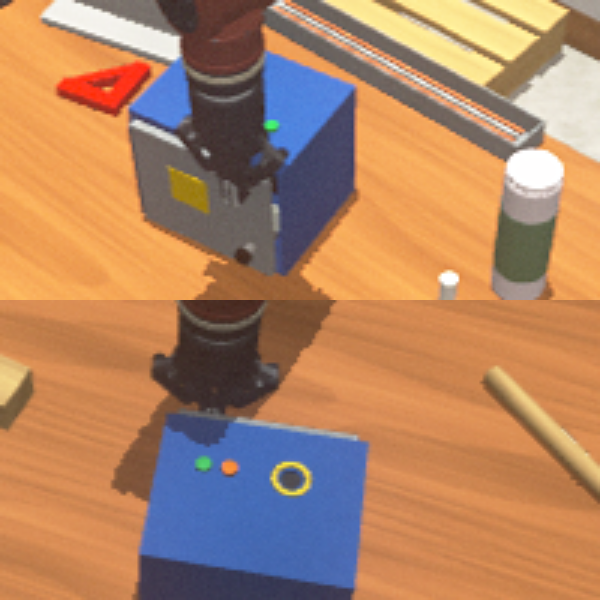

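The door looks nearly shut (thin gap at the free edge at top view (180,415)). I push a few millimetres further and watch the force.

Call:
move_arm(targets=[-0.005,0,0,0,0,0,0,-0.01,0,0,0,0,0,0,-0.015,0,0,0,0,0,0,-0.02,0,0,0,0,0,0,-0.02,0,0,0,0,0,0,-0.02,0,0,0,0,0,0])

```text
time: 4.6
position: [0.5611, 0.0528, 0.1293]
ee_rot: [-0.121, 0.993, -0.002, -0.008]
ft_force: [-52.5, -15.3, 29.2]
width: -0.0001
finger_force: 27.1
```

The stop is hard: the force rises without any motion. I back off and check that the door stays shut.

Call:
move_arm(targets=[0.03,0,0,0,0,0,0,0.1,0,0,0,0,0,0,0.2,0,0,0,0,0,0,0.2,0,-0.3,0,0,0,0,0.2,0,-0.3,0,0,0,0,0.2,0,-0.3,0,0,0,0,0.2,0,-0.3,0,0,0,0,0.2,0,-0.3,0,0,0,0])

```text
time: 5.27
position: [0.4929, 0.0353, 0.2519]
ee_rot: [-0.122, 0.993, -0.001, 0.003]
ft_force: [0.4, -0.9, 0.2]
width: 0.0
finger_force: 0.0
```

```bash
python3 -c "
from h import *
goto([.531,-.263,.28])
snap('side')
for n in('door_edge','door_hinge','aperture','pin_handle','tool_block'):print(n,[(np.round(d['at'],4),round(d['conf'],2)) for d in pinpoint(n,'side')])
c=snap('side')[:,:,::-1];d=snap('scene')[:,:,::-1]
cv2.imwrite('pics/e.png',np.vstack([cv2.resize(c[120:220,150:350],None,fx=3,fy=3),cv2.resize(d[160:260,210:410],None,fx=3,fy=3)]))
"
```

```text
pos [0.4929 0.0353 0.2519] yaw_y deg 104.03 shares [ 0.0879 -0.7467 -0.0687] F [ 0.4 -0.9  0.2] t 5.27
door_edge [(array([0.5774, 0.026 , 0.0842]), 0.7)]
door_hinge [(array([0.5534, 0.2013, 0.0832]), 0.63)]
aperture [(array([0.627 , 0.1482, 0.168 ]), 0.91)]
pin_handle [(array([ 0.6087, -0.1958,  0.1113]), 0.68), (array([ 0.4483, -0.2634,  0.1462]), 0.63), (array([ 0.5291, -0.2648,  0.118 ]), 0.45), (array([0.3873, 0.4218, 0.0045]), 0.36)]
tool_block [(array([ 0.5339, -0.2643,  0.005 ]), 0.69)]
```

View pics/e.png

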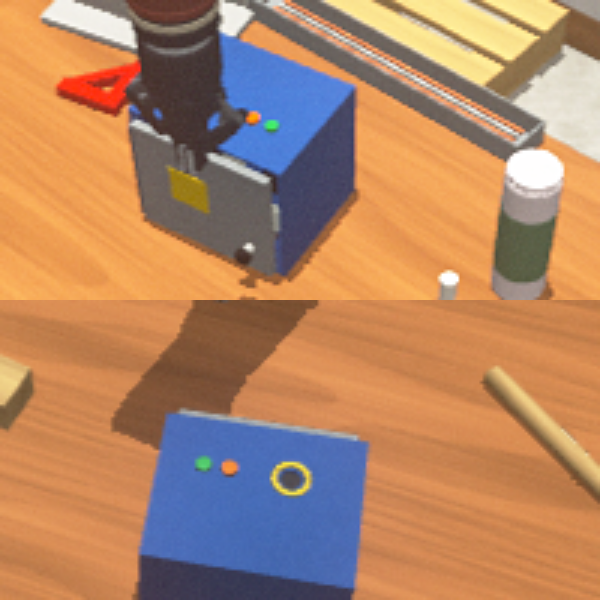

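```bash
python3 -c "
from h import *
d=snap('scene')[:,:,::-1];cv2.imwrite('pics/sc.png',d);h=cv2.cvtColor(d,cv2.COLOR_BGR2HSV)
B=(h[...,0]>105)&(h[...,0]<130)&(h[...,1]>150)
G=(h[...,1]<110)
top=[];dr=[]
for u in range(274,330,2):
    v=np.nonzero(B[185:240,u])[0][0]+185
    # subpixel-ish: grey span above blue
    g=[w for w in range(v-6,v) if G[w,u]]
    top.append((u,v)); 
    if g: dr.append((u,min(g)))
    print(u,v,g,end=';')
print()
def yaw(p,z):
    w=np.array([ray('scene',u,v,z) for u,v in p]); k=np.polyfit(w[:,1],w[:,0],1);print(-np.arctan(k[0]),np.polyval(k,.1))
yaw(top,.17);yaw(dr,.162)
"
```

```text
274 204 [198];276 204 [198];278 204 [198];280 207 [];282 202 [198, 199];284 204 [198, 199];286 203 [199, 200];288 205 [199, 200];290 204 [199, 200];292 202 [199, 200, 201];294 202 [200, 201];296 202 [200, 201];298 203 [200, 201];300 205 [201, 202];302 204 [201, 202];304 204 [201, 202];306 205 [202, 203];308 204 [202, 203];310 210 [];312 212 [];314 223 [219];316 210 [204];318 228 [];320 228 [];322 238 [];324 227 [];Traceback (most recent call last):
  File "<string>", line 8, in <module>
    v=np.nonzero(B[185:240,u])[0][0]+185
      ~~~~~~~~~~~~~~~~~~~~~~~~~~~^^^
IndexError: index 0 is out of bounds for axis 0 with size 0
```

```bash
python3 -c "
from h import *
d=cv2.imread('pics/sc.png')
P=d[:,:,0].astype(float)-d[:,:,2]  # blue minus red
def line(z,thr,name,us,lo,hi,first=True):
    p=[]
    for u in us:
        c=P[:,u]
        for v in range(lo,hi):
            if c[v]<thr<=c[v+1] and c[v+4 if thr>50 else v+1]>=thr: p.append((u,v+(thr-c[v])/(c[v+1]-c[v])));break
    w=np.array([ray('scene',u,v,z) for u,v in p]);k=np.polyfit(w[:,1],w[:,0],1);r=w[:,0]-np.polyval(k,w[:,1])
    ok=abs(r)<2*r.std()+1e-4;k=np.polyfit(w[ok,1],w[ok,0],1);print(name,len(p),'yaw',-np.arctan(k[0]),'x at y=.03,.2',np.polyval(k,[.03,.2]),r[ok].std())
us=range(274,326)
line(.17,80,'box top front',us,188,240)
line(.162,-25,'door outer top',us,188,240)
print(P[194:210:1,280],P[194:210,300])
cv2.imwrite('pics/f.png',cv2.resize(d[180:235,255:340],None,fx=8,fy=8,interpolation=cv2.INTER_CUBIC))
"
```

```text
box top front 52 yaw 0.16822263351352137 x at y=.03,.2 [0.58994765 0.56107696] 0.0004367929877193526
door outer top 52 yaw 0.1623445176821023 x at y=.03,.2 [0.57738483 0.54954122] 0.0004859176101967548
[-67. -70. -70. -49.   3.  37. 103. 106. 105. 106. 108. 104. 108. 108.
 110. 107.] [-125. -123. -124. -123. -120. -119.  -84.    4.   39.  108.  108.  109.
  109.  111.  111.  110.]
```

View pics/f.png

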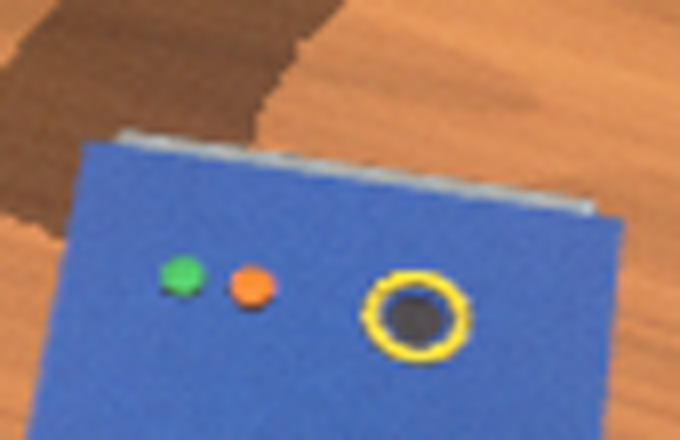

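The door's top edge is parallel to the box's front edge (difference 0.006 rad) and it stays in, so it is shut. Now I go above the pin, turning the closing line across the block's row.

Call:
move_arm(targets=[0.088,-0.747,-0.07,0,0,-1,0.5,0.088,-0.747,-0.07,0,0,-1,0.5,0.088,-0.747,-0.07,0,0,-1,0.5,0.088,-0.747,-0.07,0,0,-1,0.5,0.088,-0.747,-0.07,0,0,-1,0.5,0.088,-0.747,-0.07,0,0,-1,0.5,0.088,-0.747,-0.07,0,0,-1,0.5,0.088,-0.747,-0.07,0,0,-1,0.5])

```text
time: 6.38
position: [0.5294, -0.2667, 0.2749]
ee_rot: [-0.564, 0.826, 0.0, -0.0]
ft_force: [1.1, -0.3, 0.0]
width: 0.0431
finger_force: 0.0
```

Call:
move_arm(targets=[0,0,0,0,0,-0.12,0.5,0,0,0,0,0,-0.12,0.5,0,0,0,0,0,-0.12,0.5])

```text
time: 6.63
position: [0.5295, -0.2629, 0.275]
ee_rot: [-0.612, 0.791, 0.001, 0.0]
ft_force: [0.6, 0.4, 1.3]
width: 0.043
finger_force: 0.0
```

```bash
cat >> h.py <<'E'
def wray(s,u,v,z):
    k=calibration('wrist'); f=192/np.tan(np.radians(k['vfov']/2)); T=k['T_tool_cam']
    r=R.from_quat(s['ee_rot'])
    d=r.apply(T[:3,:3]@[(u-k['cx'])/f,-(v-k['cy'])/f,-1]); o=r.apply(T[:3,3])+s['position']
    return o+d*(z-o[2])/d[2]
E
python3 -c "
from h import *
goto([.530,-.2645,.20])
s=sense();snap('wrist','w.png')
for n in('pin_handle','tool_block','scriber','nozzle_reamer','pin_tip'):print(n,[(np.round(d['at'],4),round(d['conf'],2)) for d in pinpoint(n,'wrist')])
print(s['width'],calibration('wrist'))
"
```

```text
pos [ 0.5295 -0.2629  0.275 ] yaw_y deg 165.43 shares [ 0.0036 -0.0023  0.1875] F [0.6 0.4 1.3] t 6.63
pin_handle [(array([ 0.4417, -0.2606,  0.1499]), 0.94), (array([ 0.5272, -0.2627,  0.122 ]), 0.69)]
tool_block [(array([ 5.311e-01, -2.629e-01, -1.000e-04]), 0.79)]
scriber [(array([ 0.5348, -0.2107,  0.0108]), 0.59)]
nozzle_reamer [(array([ 0.5248, -0.3149,  0.0095]), 0.8)]
pin_tip [(array([ 0.442 , -0.2602,  0.0006]), 0.79), (array([ 0.5333, -0.2627,  0.0092]), 0.63), (array([ 0.6129, -0.1915, -0.0024]), 0.61), (array([ 0.5367, -0.2113,  0.0075]), 0.21)]
0.04295507584217884 {'vfov': 59.97070568856084, 'cx': 252.21056311494087, 'cy': 194.6959638883427, 'T_tool_cam': array([[ 2.29778162e-04,  9.63448413e-01,  2.67893827e-01,
         6.87936137e-02],
       [ 9.99999764e-01, -3.94987200e-04,  5.62803872e-04,
         9.89697695e-06],
       [ 6.48047130e-04,  2.67893635e-01, -9.63448276e-01,
        -1.41984494e-01],
       [ 0.00000000e+00,  0.00000000e+00,  0.00000000e+00,
         1.00000000e+00]])}
```

View pics/w.png

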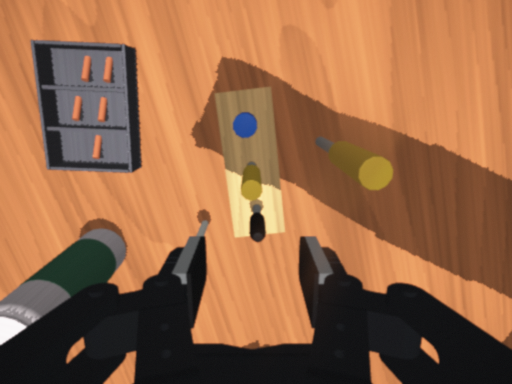

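```bash
python3 -c "
from h import *
s=sense()
d=cv2.imread('pics/w.png');h=cv2.cvtColor(d,cv2.COLOR_BGR2HSV)
m=((h[...,0]>22)&(h[...,0]<32)&(h[...,1]>190));m[:,:236]=0;m[:,268:]=0;m[:150]=0;m[205:]=0
v,u=np.nonzero(m);print(u.min(),u.max(),v.min(),v.max())
print(wray(s,(u.min()+u.max())/2,188,.155), wray(s,245,125,.12),wray(s,258,229,.135))
"
```

```text
Traceback (most recent call last):
ValueError: zero-size array to reduction operation minimum which has no identity
```

```bash
python3 -c "
from h import *
s=sense()
print(wray(s,252,188,.155), wray(s,245,125,.12),wray(s,258,229,.135),wray(s,376,173,.19))
"
```

```text
[ 0.52979415 -0.26382254  0.155     ] [ 0.52388856 -0.31192848  0.12      ] [ 0.53533441 -0.2203038   0.135     ] [ 0.44108351 -0.26158062  0.19      ]
```

The wrist view puts the pin at (0.530, -0.264), in line with the middle hole. The big yellow pin and the white one are clear of the fingers. I descend and grip.

Call:
move_arm(targets=[0.003,-0.001,0,0,0,-0.12,0.5,0.003,-0.001,0.1,0,0,-0.12,0.5,0.003,-0.001,0.2,0,0,-0.12,0.5,0.003,-0.001,0.3,0,0,-0.12,0.5,0.003,-0.001,0.38,0,0,-0.12,0.5,0.003,-0.001,0.42,0,0,-0.12,0.5,0.003,-0.001,0.435,0,0,-0.12,0.5,0.003,-0.001,0.435,0,0,-0.12,0.5])

```text
time: 7.6
position: [0.529, -0.2634, 0.1001]
ee_rot: [-0.662, 0.75, 0.001, -0.0]
ft_force: [-0.7, 0.0, 0.2]
width: 0.0428
finger_force: 0.0
```

Call:
move_arm(targets=[0,0,0,0,0,0,0.3,0,0,0,0,0,0,0.1,0,0,0,0,0,0,0,0,0,0,0,0,0,0,0,0,0,0,0,0,0], newtons=60)

```text
time: 8.02
position: [0.5308, -0.2652, 0.1037]
ee_rot: [-0.662, 0.75, -0.002, 0.0]
ft_force: [-0.7, 0.4, 6.9]
width: 0.0154
finger_force: 58.3
```

```bash
python3 -c "
from h import *
goto([.530,-.264,.33])"
```

```text
pos [ 0.5308 -0.2652  0.1037] yaw_y deg 172.87 shares [-0.0017  0.0007 -0.5656] F [-0.7  0.4  6.9] t 8.02
```

Call:
move_arm(targets=[0,0,-0.02,0,0,0,0,0,0,-0.06,0,0,0,0,0,0,-0.12,0,0,0,0,0,0,-0.2,0,0,0,0,0,0,-0.3,0,0,0,0,0,0,-0.4,0,0,0,0,0,0,-0.5,0,0,0,0,0,0,-0.56,0,0,0,0])

```text
time: 8.68
position: [0.5301, -0.2646, 0.3313]
ee_rot: [-0.662, 0.75, -0.003, 0.001]
ft_force: [-0.3, -0.7, -0.7]
width: 0.0156
finger_force: 58.8
```

```bash
python3 -c "
from h import *
goto([.6255,.1505,.33])
snap('scene','g.png');snap('side','g2.png')
for c in('scene','side'):
  for n in('pin_tip','pin_handle','scriber','nozzle_reamer'):print(c,n,[(np.round(d['at'],4),round(d['conf'],2)) for d in pinpoint(n,c)])
s=sense();print(s['width'],s['finger_force'])"
```

```text
pos [ 0.5301 -0.2646  0.3313] yaw_y deg 172.87 shares [-1.0593e+00 -1.0790e-01  7.0000e-04] F [-0.3 -0.7 -0.7] t 8.68
scene pin_tip [(array([ 0.4366, -0.259 , -0.002 ]), 0.68), (array([ 0.5302, -0.2602,  0.2353]), 0.57), (array([ 0.6104, -0.1958, -0.    ]), 0.48)]
scene pin_handle [(array([ 0.4441, -0.2649,  0.1489]), 0.66), (array([ 0.5336, -0.2617,  0.3471]), 0.51), (array([ 0.6137, -0.1945,  0.1101]), 0.5)]
scene scriber [(array([ 0.5373, -0.2112,  0.0119]), 0.57), (array([ 0.5339, -0.2645, -0.0012]), 0.24)]
scene nozzle_reamer [(array([ 0.5235, -0.3094,  0.0119]), 0.49)]
side pin_tip [(array([ 0.4436, -0.2624,  0.0007]), 0.75), (array([ 0.5247, -0.3097,  0.0089]), 0.72), (array([ 0.6056, -0.1914, -0.0008]), 0.69), (array([ 0.5295, -0.2597,  0.2415]), 0.67)]
side pin_handle [(array([ 0.6129, -0.1947,  0.1081]), 0.53), (array([ 0.4488, -0.2641,  0.1481]), 0.5), (array([ 0.531 , -0.2634,  0.3499]), 0.42)]
side scriber [(array([ 0.5349, -0.2158,  0.0119]), 0.61), (array([ 0.6806,  0.4158, -0.0012]), 0.33)]
side nozzle_reamer [(array([0.389 , 0.4225, 0.0038]), 0.66)]
0.015611271365930175 58.793678283691406
```

Call:
move_arm(targets=[-0.09,-0.009,0,0,0,0,0,-0.18,-0.018,0,0,0,0,0,-0.27,-0.027,0,0,0,0,0,-0.36,-0.036,0,0,0,0,0,-0.45,-0.045,0,0,0,0,0,-0.54,-0.054,0,0,0,0,0,-0.63,-0.063,0,0,0,0,0,-0.72,-0.073,0,0,0,0,0])

```text
time: 9.85
position: [0.5943, 0.0197, 0.325]
ee_rot: [-0.662, 0.75, 0.0, -0.0]
ft_force: [0.7, -0.5, -0.8]
width: 0.0151
finger_force: 58.8
```

Call:
move_arm(targets=[-0.09,-0.009,0,0,0,0,0,-0.18,-0.018,0,0,0,0,0,-0.27,-0.027,0,0,0,0,0,-0.32,-0.033,0,0,0,0,0,-0.34,-0.035,0,0,0,0,0,-0.34,-0.035,0,0,0,0,0,-0.34,-0.035,0,0,0,0,0])

```text
time: 10.43
position: [0.6251, 0.1506, 0.325]
ee_rot: [-0.662, 0.75, 0.0, -0.0]
ft_force: [-0.1, -0.5, -0.9]
width: 0.0157
finger_force: 58.8
```

```bash
python3 -c "
from h import *
goto([.6255,.1505,.33])
a=snap('scene','g.png');b=snap('side','g2.png')
for c in('scene','side'):
  for n in('pin_tip','pin_handle','aperture'):print(c,n,[(np.round(d['at'],4),round(d['conf'],2)) for d in pinpoint(n,c) if d['at'][1]>0])
w=snap('wrist')
for n in('pin_tip','aperture'):print(n,[(np.round(d['at'],4),round(d['conf'],2)) for d in pinpoint(n,'wrist')])
im=np.vstack([np.hstack([a[130:260,230:360],b[90:220,150:280]])]);im=cv2.resize(im,None,fx=3,fy=3,interpolation=cv2.INTER_CUBIC)
cv2.imwrite('pics/g3.png',im[:,:,::-1]);cv2.imwrite('pics/w2.png',w[:,:,::-1])"
```

```text
pos [0.6251 0.1506 0.325 ] yaw_y deg 172.89 shares [ 0.0001 -0.0011 -0.0125] F [-0.1 -0.5 -0.9] t 10.43
scene pin_tip [(array([0.6237, 0.1524, 0.2307]), 0.59)]
scene pin_handle []
scene aperture [(array([0.6829, 0.4105, 0.0036]), 0.68), (array([0.624 , 0.1527, 0.1686]), 0.64)]
side pin_tip []
side pin_handle [(array([0.626 , 0.1509, 0.3415]), 0.52)]
side aperture [(array([0.6262, 0.1509, 0.1691]), 0.79)]
pin_tip [(array([0.6248, 0.1538, 0.2276]), 0.91), (array([0.628 , 0.1539, 0.1704]), 0.64)]
aperture [(array([0.6267, 0.154 , 0.1712]), 0.72)]
```

View pics/g3.png

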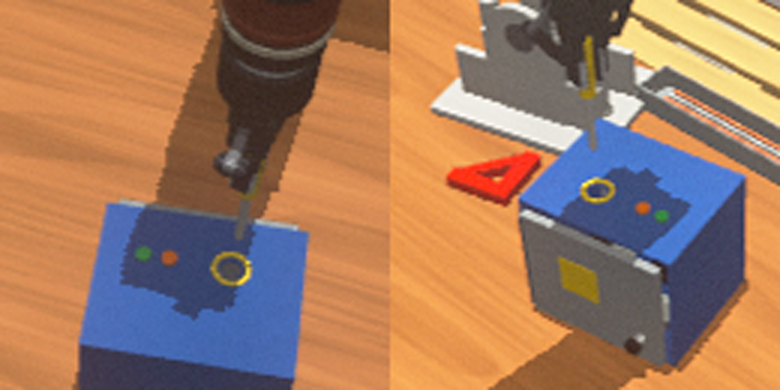

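The pin is held and the door is shut. The tip and the hole agree within about 2 mm. I lower to just above the ring and check from near.

Call:
move_arm(targets=[0,-0.002,0.03,0,0,0,0,0,-0.002,0.06,0,0,0,0,0,-0.002,0.09,0,0,0,0,0,-0.002,0.1,0,0,0,0,0,-0.002,0.1,0,0,0,0])

```text
time: 11.4
position: [0.6255, 0.1509, 0.2843]
ee_rot: [-0.662, 0.75, 0.001, -0.001]
ft_force: [-0.0, 0.7, -0.8]
width: 0.0157
finger_force: 58.8
```

```bash
python3 -c "
from h import *
goto([.6255,.1505,.219])
a=snap('scene');b=snap('side');w=snap('wrist')
for c in('scene','side','wrist'):
  for n in('pin_tip','aperture'):print(c,n,[(np.round(d['at'],4),round(d['conf'],2)) for d in pinpoint(n,c) if d['at'][1]>0])
q=lambda i,f:cv2.resize(i,None,fx=f,fy=f,interpolation=cv2.INTER_CUBIC)
im=np.hstack([q(a[185:245,280:340],6),q(b[130:190,190:250],6)])
cv2.imwrite('pics/g4.png',im[:,:,::-1]);cv2.imwrite('pics/w3.png',w[:,:,::-1])"
```

```text
pos [0.6255 0.1509 0.2843] yaw_y deg 172.88 shares [ 0.001  -0.0005  0.1631] F [-0.   0.7 -0.8] t 11.4
scene pin_tip [(array([0.6232, 0.153 , 0.1862]), 0.52)]
scene aperture [(array([0.6267, 0.1537, 0.1701]), 0.83)]
side pin_tip [(array([0.6229, 0.1561, 0.1884]), 0.54)]
side aperture [(array([0.6273, 0.1505, 0.1704]), 0.8)]
wrist pin_tip [(array([0.6257, 0.1551, 0.1922]), 0.86), (array([ 6.801e-01,  4.135e-01, -4.000e-04]), 0.73)]
wrist aperture [(array([0.6235, 0.1546, 0.1713]), 0.64)]
```

View pics/g4.png

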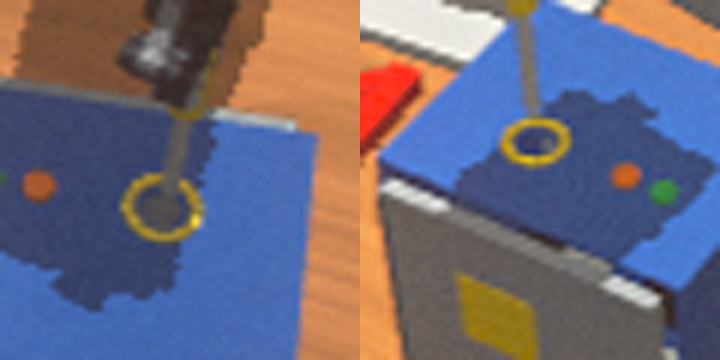

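```bash
python3 -c "
from h import *
for z in(.186,.192):
  print(ray('scene',307,219.7,.172),ray('scene',308.8,216.5,z),ray('side',219.5,153.7,.172),ray('side',218.8,148.9,z))"
```

```text
[0.62626457 0.15275221 0.172     ] [0.62267963 0.1556133  0.186     ] [0.62253885 0.14641431 0.172     ] [0.62763853 0.15314495 0.186     ]
[0.62626457 0.15275221 0.172     ] [0.62630345 0.15601476 0.192     ] [0.62253885 0.14641431 0.172     ] [0.62324457 0.14828689 0.192     ]
```

Call:
move_arm(targets=[0.005,0,0,0,0,0,0,0.005,0,0.02,0,0,0,0,0.005,0,0.04,0,0,0,0,0.005,0,0.06,0,0,0,0,0.005,0,0.08,0,0,0,0,0.005,0,0.1,0,0,0,0,0.005,0,0.12,0,0,0,0,0.005,0,0.12,0,0,0,0])

```text
time: 12.52
position: [0.625, 0.149, 0.235]
ee_rot: [-0.662, 0.75, 0.001, -0.001]
ft_force: [0.7, -0.1, -1.9]
width: 0.0154
finger_force: 58.8
```

Call:
move_arm(targets=[0,0,0.01,0,0,0,0,0,0,0.02,0,0,0,0,0,0,0.028,0,0,0,0,0,0,0.034,0,0,0,0,0,0,0.034,0,0,0,0,0,0,0.034,0,0,0,0])

```text
time: 13.02
position: [0.626, 0.149, 0.2244]
ee_rot: [-0.662, 0.75, -0.0, 0.0]
ft_force: [0.3, 0.6, 2.4]
width: 0.0155
finger_force: 59.1
```

Call:
move_arm(targets=[0,0,0.005,0,0,0,0,0,0,0.01,0,0,0,0,0,0,0.014,0,0,0,0,0,0,0.016,0,0,0,0,0,0,0.016,0,0,0,0,0,0,0.016,0,0,0,0])

```text
time: 13.52
position: [0.6265, 0.149, 0.2204]
ee_rot: [-0.662, 0.75, -0.001, 0.002]
ft_force: [-3.6, 0.4, 18.2]
width: 0.0154
finger_force: 61.1
```

Call:
move_arm(targets=[0,0,0,0,0,0,0,0,0,0,0,0,0,0,0,0,0,0,0,0,0,0,0,0,0,0,0,0,0,0,0,0,0,0,0,0,0,0,0,0,0,0,0,0,0,0,0,0,0,0,0,0,0,0,0,0])

```text
time: 14.18
position: [0.6265, 0.149, 0.2204]
ee_rot: [-0.662, 0.75, -0.001, 0.002]
ft_force: [-3.5, -0.1, 17.6]
width: 0.0157
finger_force: 61.1
```

```bash
python3 -c "
from h import *
goto([.6255,.1505,.219])
snap('side')
for n in('pin_tip','aperture','pin_handle','door_edge'):print(n,[(np.round(d['at'],4),round(d['conf'],2)) for d in pinpoint(n,'side') if d['at'][1]>0])"
```

```text
pos [0.6265 0.149  0.2204] yaw_y deg 172.88 shares [-0.0033  0.0029  0.0035] F [-3.5 -0.1 17.6] t 14.18
pin_tip [(array([0.6242, 0.1521, 0.1256]), 0.58)]
aperture [(array([0.6242, 0.1523, 0.168 ]), 0.58), (array([0.5785, 0.0271, 0.0826]), 0.19)]
pin_handle [(array([0.6281, 0.1515, 0.2349]), 0.55)]
door_edge [(array([0.5508, 0.1971, 0.0812]), 0.54)]
```

The force is steady at 17.6 N on a hard stop. The tip is at about 0.126 m, where it should be with the button fully down, and the door edge is unchanged. I hand in.

```bash
python3 -c "
from plant import *
print(hand_in())"
```

```text
the job is handed in; nothing more can be done
None
```

The job is handed in, with no verdict returned: the door is shut by camera check, and the gripped reset pin holds the red button down through the hole at a steady 17.6 N.

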